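# Clamp the teal-capped sample tube

### The arm

A 6-joint arm with a two-finger parallel gripper is mounted at the origin on the work surface. World frame = base frame: x ahead of the robot, y to its left, z up, the work surface at z = 0. Lengths are in mm, angles in degrees, forces in N, time in s.
With the tool pointing down it reaches from about 300 to 850 mm from the base axis. Payload 4.2 kg.
Tool frame: the origin (TCP) lies between the finger pads; the fingertips stand 11 mm ahead of it and the grasp point (between the pads) lies 8 mm behind it (env.tips_ahead is the distance from the TCP to the fingertips, in mm); z points along the fingers, y is the line along which they close (so a half turn about z gives the same grasp; the last joint's range is limited). The gripper opens to 91 mm and grips with 3 to 60 N. Pads are 32 mm wide; open, the fingers measure 118 mm over their backs; the gripper's body (76 mm by 178 mm) begins 60 mm behind the grasp point.
Start: joints at [66.979, 18.312, 89.639, -0, 72.044, -1.146], TCP at [214.243, 533.612, 224.976] pointing down, gripper open.
Joint ranges: [-177.97, 177.97], [-48.28, 115.42], [12.27, 149.76], [-77.06, 257.06], [2.81, 150.46], [-146.56, 146.56]. Speed limits (degrees/s): [147.25, 147.25, 180, 180, 180, 180].

### API

Orientations are given as [roll, pitch, yaw] about the fixed x, y, z axes, in that order (R = Rz(yaw) Ry(pitch) Rx(roll)).
In Python, from workcell import env, cams gives the robot as it stands.
- The arm moves only by the tool step_arm, never from a script. Its arguments are lists of equal length, an entry for each row: "linear": the shift along the tool's x, y, z in units of 30 cm (1.0 is 30 cm), a list of three; "turn": the turn about the tool's z in units of 360 degrees (1.0 is 360 degrees). In form: {"linear": [[tx, ty, tz], ...], "turn": [turn, ...]}. A call has 1 to 20 rows; each row is the pose to reach, as a shift and turn from the pose commanded when the call began, along the tool's axes at that moment, turning the shorter way round; what a row does not reach only later rows make up. A row lasts 1/8 s, in which the tool goes at most 62.5 mm and 10.7 degrees, less where a joint would pass 70% of its speed; a pose out of reach is approached as far as the arm can. A call with a number of a shift or a turn outside -1 to 1 is refused whole. A call with a gripper value outside its range is refused whole. "fingers" is the closure, from -1 (fully open) to 1 (shut), so that 0 is half open, set as the call begins (left out, the last holds). The fingers move at their own pace and stop on an object; "force" is the grip in N (left out, the last holds). Time passes only in rows, so rows that repeat a pose let the fingers close. It gives the time, the measured TCP pose, the force, the opening and the grip force at its end, in the units of the state.
- env.state(): the state, without advancing time (a new reading comes with each control period).
- cams.grab_frame(name): name is "scene" or "side" or "wrist"; returns a dict with "color" (400x640x3 uint8, blue, green, red), "fx", "fy", "cx", "cy" (pixels), "extrinsics" (4x4, takes a point from camera to world coordinates); the wrist camera has in their place "tool_from_camera" (4x4, takes a point from camera to tool coordinates, whose origin is the TCP and whose axes are the flange's). Camera axes: x right, y down, z forward; pixel columns grow to the right and rows downward; lengths in mm; the calibration is good to about 2 mm. A picture is of the moment at which its call begins: read the wrist's pose just before it. There is no depth.
- env.job_done(): hands the job in; it is judged then, once.
The state is a dict: "time_s": time; "qpos": joint angles; "qvel": joint speeds; "effort": joint torques, N m; "ee_pos": TCP position; "ee_rot": TCP orientation; "force": force on the tool from outside, world axes, zero at the start; "torque": the same for the moment, N m; "gripper_width": finger opening in mm; "gripper_force": force on a finger pad.
Only numpy, scipy, OpenCV 4.12 (cv2) and the standard library are available. Lean on these libraries where they do the work, as an engineer would, in place of code of your own. Each camera call takes 0.05 s, during which the arm holds its last target. There are 200 camera calls.

### The job

Lock the teal-capped tube into its clamp: swing that clamp's pink hinged strap over the tube until it is fully down, and only then swing the bolt with the orange ball knob upright into the strap's slot. Leave the strap of the yellow-capped tube's clamp open as it is, and keep the teal-capped tube lying in its clamp.

Things in the scene. Friction and masses are not known exactly. Their poses are not given: they have to be found in the camera images.
- teal_clamp: Aluminium clamp fixed to the bench under the teal-capped tube; plate 90 (x) by 124 mm (y -75 to +49), 12 thick. Origin on the bench under the tube's middle; x along the tube to its cap, y from the bolt's side to the hinge's side, z up. Strap hinge axis: along x at y +28, z 48 mm. Bolt pivot axis: along x at y -58, z 20 mm. A twin clamp with a yellow-capped tube stands 0.3 to 0.5 m away
- teal_strap (a joint): Pink strap's hinge angle: 0 = fully down (stop), 1.57 = upright, more = leaning back to +y; starts 1.7 to 2.05. 36 mm wide, 94 long. When down, by distance from the hinge: 6 to 50 mm half ring, top 22 mm above hinge height; 50 to 76 flat pad 8 thick, upper face 10 above hinge height; then a fork, slot 12 wide open at the end. Stiff: stays where left, push 2 to 4 N at the pad all the way
- teal_bolt (a joint): Angle of the same clamp's swing bolt: 0 = upright in the slot (stop), growing as it leans out to the clamp's -y; starts at 0.7 to 1.0. Steel shank 8 mm thick; orange ball knob 26 mm in diameter, its centre 60 mm from the pivot, so when upright it is centred 80 mm above the bench, just over the closed fork (top at 58 mm). Stiff: stays where left; 1 to 2 N sideways on the ball moves it
- teal_tube: Clear plastic 50 ml tube, 30 mm in diameter, 117 mm long, teal cap 35 mm in diameter, lying loose in the clamp's V. Origin on its axis, 48 mm above the bench, over the clamp's origin at the start; x along the tube towards the cap, whose end is at x = 60 mm; the tip is at x = -57 mm
- yellow_pad (a point): Middle of the outer face of the flat pad on the twin clamp's pink strap (the clamp with the yellow-capped tube), 64 mm from its hinge; that strap stands open
Not all that is in view belongs to the job. Leave any green look-alike of the teal_clamp alone.

How it is judged (in metres and radians):
On the way:
1. the teal clamp's strap is down (within 10 degrees) with its bolt still swung out (value of joint teal_strap below 0.175 rad and value of joint teal_bolt above 0.4 rad), for 0.2 s.
At the end, for the whole second after the job is handed in: The teal clamp's strap is down within 10 degrees and its bolt upright in the slot within 10 degrees; the teal-capped tube lies at rest in the clamp, within 20 mm of its place and aligned within 11 degrees (value of joint each of teal_strap, teal_bolt below 0.175 rad and distance between teal_tube and teal_clamp below 0.06 m and horizontal distance between teal_tube and teal_clamp below 0.02 m and angle between the x axis of teal_tube and the x axis of teal_clamp, either way round below 0.2 rad and linear speed of teal_tube below 0.02 m/s); the robot touches nothing.
It fails at once if the bolt is swung in before the strap is down (value of joint teal_bolt below 0.3 rad and value of joint teal_strap above 0.35 rad).
It fails at once if the strap of the yellow-capped tube's clamp is moved by more than 20 mm (distance of yellow_pad from where it was at the start of the episode above 0.02 m).
It also fails if it takes over 38 s, if anything falls off the work surface, if the arm or the gripper's body presses on something with over 40 N, if the wrist force passes 120 N, or if a joint passes its speed limit or range.

## Working session

There is one attempt and no reset: what is moved stays moved. The work goes in short steps, Python scripts to look and compute and a tool call to move; the robot and the scene stay as the last step left them, time stands still between calls to the robot, and variables do not carry over. Pictures are saved under pics/ and viewed, at most 10 in all, crops included, and the job is handed in when it is done.

Besides the shell and the picture viewer there is one more tool, called after "Emit:" by a JSON object that holds its "name" and its "arguments", one argument or row to a line. step_arm: Moves the arm, as the interface text tells. Its arguments: {"type":"object","properties":{"linear":{"type":"array"},"turn":{"type":"array"},"fingers":{"type":"number"},"force":{"type":"number"}},"required":["linear","turn"]}

```bash
mkdir -p pics; ls; python3 - <<'E'
from workcell import env, cams
import cv2, numpy as np
print(env.state())
for n in ("scene","side"):
    f=cams.grab_frame(n); cv2.imwrite(f"pics/{n}0.png",f["color"])
    print(n,f["fx"],f["fy"],f["cx"],f["cy"]); print(np.round(f["extrinsics"],3))
E
```

```text
pics
{'time_s': 0.0, 'qpos': array([ 6.69776163e+01,  1.83521369e+01,  8.97061903e+01, -2.55364520e-03,
        7.20435016e+01, -1.14511857e+00]), 'qvel': array([ 0.04206477, -0.01575327,  0.01019148, -0.02538059, -0.03043289,
        0.02333494]), 'effort': array([ 4.29404081e-04, -4.12458658e+01, -2.31977355e+01,  7.28148501e-02,
        4.57077404e-02, -1.14919139e-04]), 'ee_pos': array([214.07209916, 533.14472141, 224.11675479]), 'ee_rot': array([-1.79898143e+02,  3.92348160e-04,  1.58123525e+02]), 'force': array([-0.29299024, -0.02711102,  0.27150727]), 'torque': array([ 0.05098333, -0.06222486,  0.07278604]), 'gripper_force': 0.0, 'gripper_width': 91.4080348599846}
scene 478.31824133073434 478.31824133073434 320.5668955046802 199.79308527002541
[[-3.000000e-02  6.480000e-01 -7.610000e-01  1.550498e+03]
 [ 9.990000e-01  3.200000e-02 -1.200000e-02  9.002400e+01]
 [ 1.700000e-02 -7.610000e-01 -6.490000e-01  9.121120e+02]
 [ 0.000000e+00  0.000000e+00  0.000000e+00  1.000000e+00]]
side 515.711861625214 515.711861625214 322.9296056147074 202.7259303969647
[[ 9.840000e-01 -8.600000e-02  1.560000e-01  3.298460e+02]
 [-1.770000e-01 -5.370000e-01  8.250000e-01 -1.073365e+03]
 [ 1.300000e-02 -8.390000e-01 -5.440000e-01  8.203760e+02]
 [ 0.000000e+00  0.000000e+00  0.000000e+00  1.000000e+00]]
```

View pics/scene0.png

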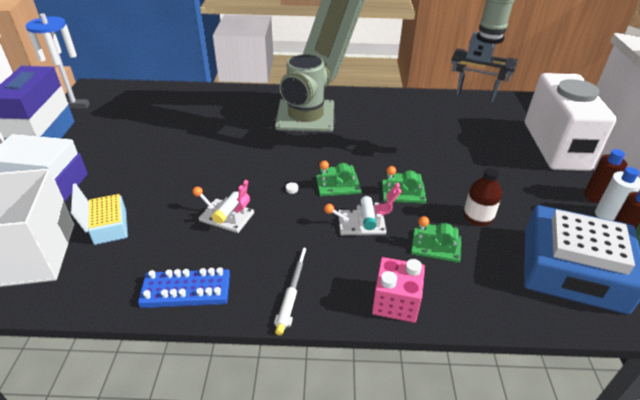

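View pics/side0.png

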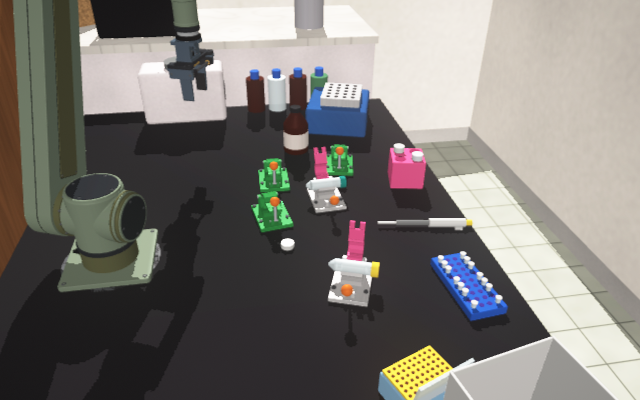

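The teal-capped tube's clamp is at scene (362,215), side (326,190), with its orange knob at scene (329,209). The yellow-capped twin is at scene (227,213). Three green look-alikes stand around it at scene (340,178), (404,186) and (437,240). I'm enlarging the teal clamp to confirm.

```bash
python3 - <<'E'
import cv2, numpy as np
a=cv2.imread("pics/scene0.png")[165:265,300:470]; b=cv2.imread("pics/side0.png")[135:220,240:370]
a=cv2.resize(a,None,fx=4.6,fy=4.6,interpolation=cv2.INTER_CUBIC)
b=cv2.resize(b,None,fx=6,fy=6,interpolation=cv2.INTER_CUBIC)
cv2.imwrite("pics/a.png",a);cv2.imwrite("pics/b.png",b);print(a.shape,b.shape)
E
```

```text
(460, 782, 3) (510, 780, 3)
```

View pics/a.png

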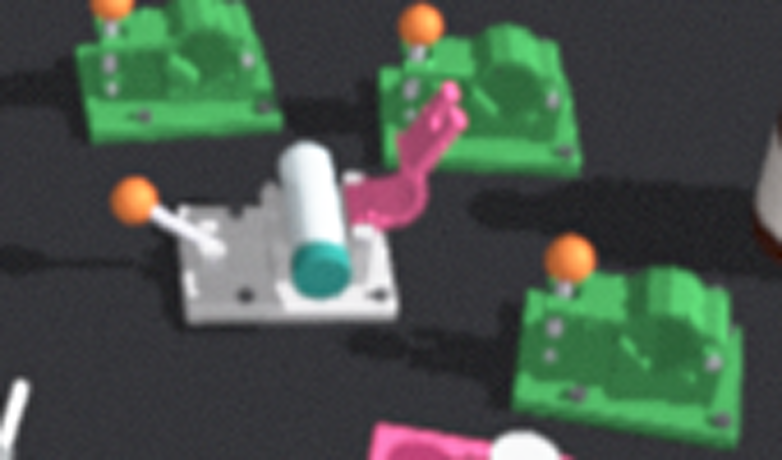

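View pics/b.png

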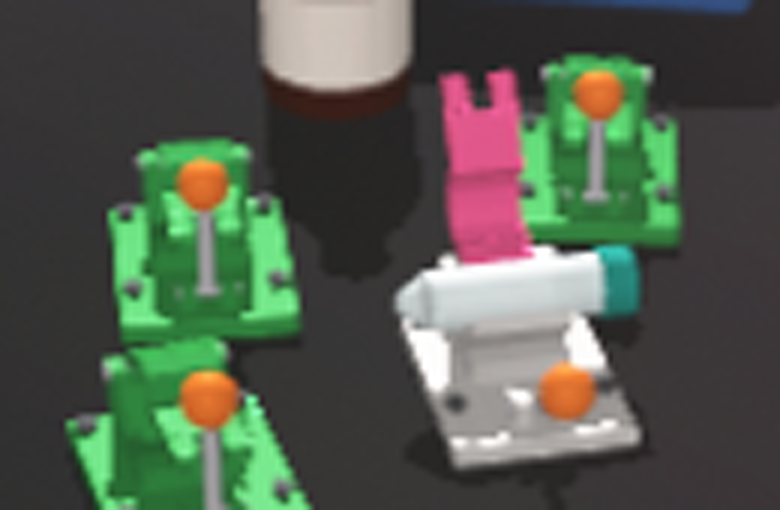

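Confirmed: the white and aluminium clamp with the teal cap, an open pink strap and a leaning bolt is the target, and the green ones have no strap. Next I fit the clamp pose and both joint angles to the points read off the crops.

```bash
cat > fit.py <<'E'
from workcell import cams
import numpy as np
from scipy.optimize import least_squares
def strap(x,r,h,t): return [x,28-r*np.cos(t)+h*np.sin(t),48+r*np.sin(t)+h*np.cos(t)]
def ball(b): return [0,-58-60*np.sin(b),20+60*np.cos(b)]
def world(p,P):
    c,s=np.cos(p[2]),np.sin(p[2]); P=np.asarray(P,float)
    return np.array([p[0]+c*P[0]-s*P[1],p[1]+s*P[0]+c*P[1],P[2]])
def proj(f,W):
    T=np.linalg.inv(f["extrinsics"]); q=T[:3,:3]@W+T[:3,3]
    return np.array([f["fx"]*q[0]/q[2]+f["cx"],f["fy"]*q[1]/q[2]+f["cy"]])
E
python3 - <<'E'
from fit import *
S=cams.grab_frame("scene");D=cams.grab_frame("side")
def pts(p):
    t,b=p[3],p[4]
    return [(S,(134,201),ball(b)),(S,(188,322),[45,-75,0]),(S,(398,317),[45,49,0]),(S,(180,207),[-45,-75,12]),
    (S,(321,272),[60,0,48]),(S,(450,88),strap(-12,94,6,t)),(S,(463,120),strap(12,94,6,t)),
    (D,(567,391),ball(b)),(D,(460,467),[-45,-75,0]),(D,(640,443),[45,-75,0]),(D,(398,302),[-57,0,48]),
    (D,(452,75),strap(-12,94,6,t)),(D,(502,72),strap(12,94,6,t))]
def res(p):
    o=[]
    for f,c,P in pts(p):
        px=np.array(c)/4.6+[300,165] if f is S else np.array(c)/6+[240,135]
        o.append(proj(f,world(p,P))-px)
    return np.ravel(o)
r=least_squares(res,[600,100,0,1.9,.85],x_scale=[10,10,.1,.1,.1],loss="soft_l1")
p=r.x;print(p.round(3));print(res(p).reshape(-1,2).round(1))
np.save("p.npy",p)
for n,P in [("origin",[0,0,48]),("ball",ball(p[4])),("pad",strap(0,64,10,p[3])),("tip",strap(0,94,6,p[3])),("pad0",strap(0,64,10,0)),("ball0",ball(0))]: print(n,world(p,P).round(1))
E
```

```text
[5.76341e+02 2.03331e+02 6.70000e-02 2.05500e+00 9.33000e-01]
[[-0.5  0.3]
 [-0.5  0.3]
 [-0.6  0.7]
 [-0.8 -0.1]
 [ 0.3  1.8]
 [ 0.8  0.4]
 [-0.6 -0.8]
 [ 0.1 -0.6]
 [-0.6 -0.6]
 [-0.3 -0.5]
 [-0.2 -0.3]
 [-0.1 -0.6]
 [-0.6 -0.9]]
origin [576.3 203.3  48. ]
ball [583.5  97.4  55.7]
pad [571.9 269.8 100. ]
tip [571.2 280.3 128.4]
pad0 [578.8 167.4  58. ]
ball0 [580.2 145.5  80. ]
```

```bash
python3 - <<'E'
from fit import *
S=cams.grab_frame("scene")
def ray(u,v,z):
    T=S["extrinsics"]; d=T[:3,:3]@np.array([(u-S["cx"])/S["fx"],(v-S["cy"])/S["fy"],1]); o=T[:3,3]
    return (o+d*(z-o[2])/d[2]).round(0)
for n,u,v,z in [("bottle base",482,222,0),("pinkbox front bottom",398,318,0),("pinkbox back top",402,262,60),("yellow plate r",253,212,0),("yellow strap tip",243,183,125),("green ball",391,171,80),("green ball2",424,222,80),("green ball3",324,165,80)]: print(n,ray(u,v,z))
# bottle top height: at x of bottle
for z in (80,120,150,180): print(z,ray(490,175,z))
E
```

```text
bottle base [554. 530.   0.]
pinkbox front bottom [888. 263.   0.]
pinkbox back top [771. 276.  60.]
yellow plate r [ 544. -117.    0.]
yellow strap tip [ 570. -130.  125.]
green ball [436. 275.  80.]
green ball2 [649. 342.  80.]
green ball3 [417.  80.  80.]
80 [440. 560.  80.]
120 [494. 537. 120.]
150 [534. 520. 150.]
180 [574. 503. 180.]
```

Emit:
{"name": "step_arm", "arguments": {
  "linear": [
    [-0.678,-0.105,0],
    [-0.678,-0.105,0],
    [-0.678,-0.105,0],
    [-0.678,-0.105,0],
    [-0.678,-0.105,0],
    [-0.678,-0.105,0],
    [-0.678,-0.105,0],
    [-0.678,-0.105,0]
  ],
  "turn": [0.1786,0.1786,0.1786,0.1786,0.1786,0.1786,0.1786,0.1786],
  "fingers": 1,
  "force": 40
}}

```text
time_s: 1.25
ee_pos: [391.1, 428.6, 224.9]
ee_rot: [-180.0, 0.0, 94.0]
force: [0.3, 0.2, -0.2]
gripper_width: 14.0
gripper_force: 0.0
```

Emit:
{"name": "step_arm", "arguments": {
  "linear": [
    [-0.388,0.566,0],
    [-0.388,0.566,0],
    [-0.388,0.566,0],
    [-0.388,0.566,0],
    [-0.388,0.566,0],
    [-0.388,0.566,0.15],
    [-0.388,0.566,0.25],
    [-0.388,0.566,0.34],
    [-0.388,0.566,0.34],
    [-0.388,0.566,0.34]
  ],
  "turn": [0,0,0,0,0,0,0,0,0,0]
}}

```text
time_s: 2.5
ee_pos: [568.1, 325.1, 124.4]
ee_rot: [179.9, -0.1, 93.9]
force: [0.5, -0.4, -0.2]
gripper_width: 0.2
gripper_force: 0.0
```

```bash
python3 - <<'E'
from workcell import cams
import cv2
b=cams.grab_frame("side")["color"][100:220,240:400]
a=cams.grab_frame("scene")["color"][120:250,300:470]
cv2.imwrite("pics/c.png",cv2.hconcat([cv2.resize(a,(400,306),interpolation=2),cv2.resize(b,(400,306),interpolation=2)]))
E
```

```text
(no output)
```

View pics/c.png

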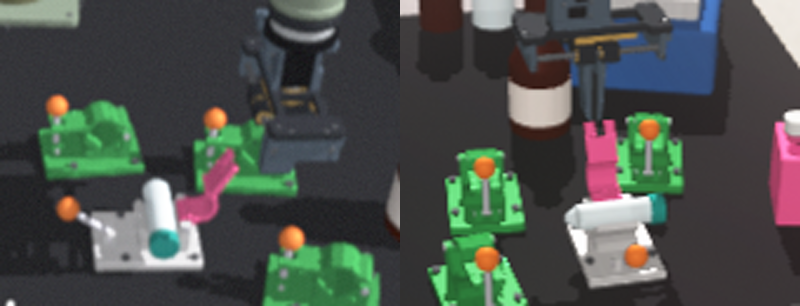

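The image shows the closed fingers behind the strap (about (595,115) in the right half) and in line with it. Now the sweep over.

Emit:
{"name": "step_arm", "arguments": {
  "linear": [
    [-0.045,0,0],
    [-0.083,0,0],
    [-0.115,0,-0.006],
    [-0.15,0,-0.013],
    [-0.19,0,-0.023],
    [-0.223,0,-0.033],
    [-0.27,0,-0.04],
    [-0.314,0,-0.042],
    [-0.36,0,-0.03],
    [-0.402,0,-0.012],
    [-0.44,0,0.017],
    [-0.47,0,0.051],
    [-0.47,0,0.051]
  ],
  "turn": [0,0,0,0,0,0,0,0,0,0,0,0,0]
}}

```text
time_s: 4.22
ee_pos: [577.4, 182.0, 106.4]
ee_rot: [-179.9, 0.1, 93.8]
force: [0.3, 0.2, -0.4]
gripper_width: 0.2
gripper_force: 0.0
```

```bash
python3 - <<'E'
from workcell import cams
import cv2
b=cams.grab_frame("side")["color"][100:220,240:400]
a=cams.grab_frame("scene")["color"][120:250,300:470]
cv2.imwrite("pics/d.png",cv2.hconcat([cv2.resize(a,(400,306),interpolation=2),cv2.resize(b,(400,306),interpolation=2)]))
E
```

```text
(no output)
```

View pics/d.png

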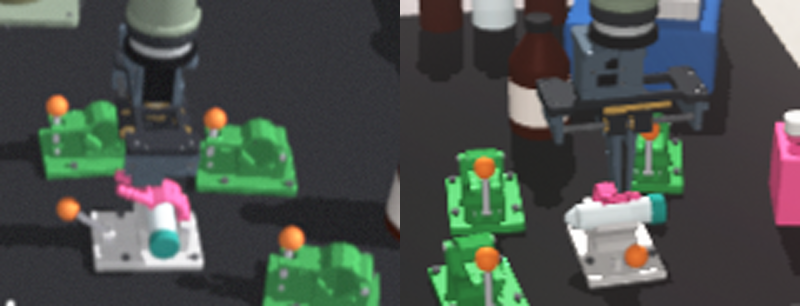

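The strap has followed to roughly 30° and the tube is undisturbed. I keep pressing it down.

Emit:
{"name": "step_arm", "arguments": {
  "linear": [
    [-0.012,0,0.014],
    [-0.023,0,0.029],
    [-0.043,0,0.059],
    [-0.06,0,0.096],
    [-0.073,0,0.115],
    [-0.073,0,0.125],
    [-0.073,0,0.132],
    [-0.073,0,0.136],
    [-0.073,0,0.136]
  ],
  "turn": [0,0,0,0,0,0,0,0,0]
}}

```text
time_s: 5.45
ee_pos: [579.1, 160.5, 69.1]
ee_rot: [180.0, 0.1, 93.9]
force: [-5.1, -2.5, 12.3]
gripper_width: 0.2
gripper_force: 6.6
```

The tips read z=58 with 12 N of contact force, so the strap is fully down. Next I lift, cross over the ball and come down behind it.

Emit:
{"name": "step_arm", "arguments": {
  "linear": [
    [0,0,-0.1],
    [0,0,-0.18],
    [-0.12,0,-0.18],
    [-0.24,0,-0.18],
    [-0.353,0,-0.18],
    [-0.353,0,-0.18],
    [-0.353,0,-0.08],
    [-0.353,0,0.015],
    [-0.353,0,0.015],
    [-0.353,0,0.015]
  ],
  "turn": [0,0,0,0,0,0,0,0,0,0]
}}

```text
time_s: 6.7
ee_pos: [587.2, 56.3, 63.3]
ee_rot: [179.9, -0.0, 93.9]
force: [0.4, 0.3, 0.5]
gripper_width: 0.5
gripper_force: 0.0
```

```bash
python3 - <<'E'
from workcell import cams
import cv2
b=cams.grab_frame("side")["color"][100:220,240:400]
a=cams.grab_frame("scene")["color"][120:250,300:470]
cv2.imwrite("pics/e.png",cv2.hconcat([cv2.resize(a,(400,306),interpolation=2),cv2.resize(b,(400,306),interpolation=2)]))
E
```

```text
(no output)
```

View pics/e.png

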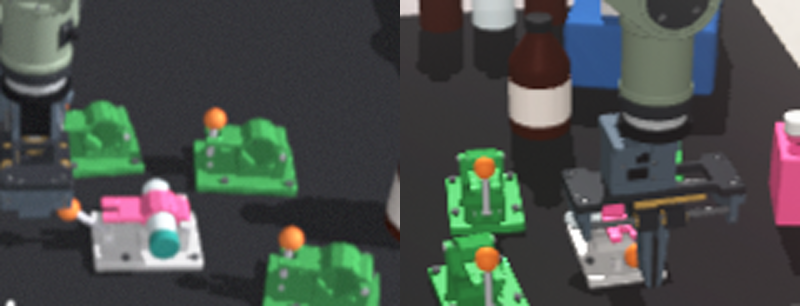

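The strap is flat over the tube and the fingers stand on the outer side of the knob. I push the knob inwards with the tips rising slightly.

Emit:
{"name": "step_arm", "arguments": {
  "linear": [
    [0.02,-0.012,0],
    [0.045,-0.012,0],
    [0.07,-0.012,-0.005],
    [0.095,-0.012,-0.012],
    [0.12,-0.012,-0.02],
    [0.14,-0.012,-0.028],
    [0.16,-0.012,-0.035],
    [0.175,-0.012,-0.04],
    [0.188,-0.012,-0.042],
    [0.198,-0.012,-0.042],
    [0.205,-0.012,-0.042],
    [0.205,-0.012,-0.042]
  ],
  "turn": [0,0,0,0,0,0,0,0,0,0,0,0]
}}

```text
time_s: 8.3
ee_pos: [578.8, 113.9, 74.7]
ee_rot: [-180.0, 0.3, 94.0]
force: [1.8, -12.4, 2.0]
gripper_width: 0.9
gripper_force: 5.7
```

A 12 N reaction means the bolt is at its stop. I back off, lift and check.

Emit:
{"name": "step_arm", "arguments": {
  "linear": [
    [-0.06,0,0],
    [-0.12,0,0],
    [-0.12,0,-0.15],
    [-0.12,0,-0.3],
    [-0.12,0,-0.45],
    [-0.3,0,-0.5],
    [-0.45,0,-0.5],
    [-0.45,0,-0.5],
    [-0.45,0,-0.5]
  ],
  "turn": [0,0,0,0,0,0,0,0,0]
}}

```text
time_s: 9.43
ee_pos: [587.4, -18.0, 224.5]
ee_rot: [-180.0, -0.1, 93.8]
force: [0.1, -0.4, -0.1]
gripper_width: 0.5
gripper_force: 0.0
```

```bash
python3 - <<'E'
from fit import *
import cv2
S=cams.grab_frame("scene");D=cams.grab_frame("side");p=np.load("p.npy")
for b in (0,.175): print(b,proj(S,world(p,ball(b))).round(1),proj(D,world(p,ball(b))).round(1))
for n,f in(("scene",S),("side",D)):
    m=cv2.inRange(cv2.cvtColor(f["color"],cv2.COLOR_BGR2HSV),(5,170,120),(16,255,255))
    print(n,[(c.round(1).tolist(),int(s[4])) for c,s in zip(*cv2.connectedComponentsWithStats(m)[3:1:-1]) if 15<s[4]<900])
a=S["color"][150:250,300:430];b=D["color"][120:220,260:390]
cv2.imwrite("pics/f.png",cv2.hconcat([cv2.resize(a,(400,308),interpolation=2),cv2.resize(b,(400,308),interpolation=2)]))
E
```

```text
0 [346.9 202. ] [330.4 183.3]
0.175 [342.9 202.3] [331.3 185.4]
scene [([322.7, 164.2], 32), ([390.6, 170.0], 39), ([196.9, 190.8], 55), ([345.4, 201.0], 36), ([423.0, 220.5], 54)]
side [([338.8, 150.5], 38), ([273.4, 165.4], 48), ([329.8, 183.8], 53), ([274.3, 201.0], 64), ([346.5, 289.9], 94)]
```

View pics/f.png

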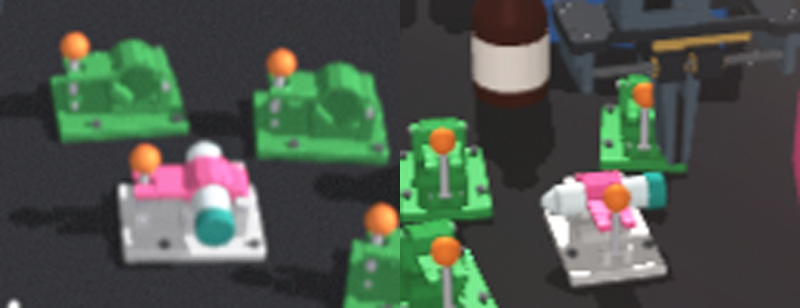

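The strap is down, the shank stands in the slot with the knob at scene (345,201), within about 2 px of where upright should be, and the tube is in place. The arm is clear, so I hand in.

```bash
python3 -c "
from workcell import env
print(env.job_done())"
```

```text
the job is handed in; nothing more can be done
None
```

I closed the teal clamp's strap fully, then swung its bolt upright into the slot, and handed the job in at about 9.5 s. The last pictures show the tube in place, and I never approached the yellow-capped clamp; the judge returned no verdict.

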